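# Check the firmness tester on its reference puck

### The arm

A 6-joint arm with a two-finger parallel gripper is mounted at the origin on a cart in front of the work surface, level with it; the furniture and walls round the work are solid. World frame = base frame: x ahead of the robot, y to its left, z up, the work surface at z = 0. Lengths are in m, angles in degrees, forces in N, time in s.
With the tool pointing down it reaches from about 0.4 to 0.825 m from the base axis. Payload 7 kg.
Tool frame: the origin (TCP) lies midway between the tips of the shut fingers; the grasp point (between the pads) lies 19 mm behind it; z points along the fingers, y is the direction in which the jaws open and shut (so a half turn about z gives the same grasp; the last joint's range is limited). The gripper opens to 88 mm and grips with 3 to 60 N. Pads are 19 mm wide; open, the fingers measure 130 mm over their backs; the gripper's body (78 mm by 193 mm) begins 47 mm behind the grasp point.
Start: joints at [90.361, 20.546, 0.682, 0, -70.136, -16.507], TCP at [0.188, 0.648, 0.227] pointing down, gripper open.
Joint ranges: [-176.03, 176.03], [-82.01, 121.73], [-58.28, 71.71], [-173.87, 95.51], [-174.79, -0.11], [-173.66, 173.66]. Speed limits (degrees/s): [136.94, 136.94, 172.46, 180, 180, 180].

### API

Orientations are given as [roll, pitch, yaw] about the fixed x, y, z axes, in that order (R = Rz(yaw) Ry(pitch) Rx(roll)).
In Python, from plant import sensors, cams, job gives the robot as it stands.
- The arm moves only by the tool move_arm, never from a script. Its argument "commands" is a list of rows, each a list of 7 numbers: the finger opening in cm, from 0 to 8.76, then the shift along the tool's x, y, z in cm, then the turn, a rotation vector about the tool's x, y, z in rad. In form: [[hand, x, y, z, wx, wy, wz], ...]. A call has exactly 8 rows; each row is the pose to reach, as a shift and turn from the pose commanded when the call began, along the tool's axes at that moment; what a row does not reach only later rows make up. A row lasts 1/8 s, in which the tool goes at most 62.5 mm and 10.7 degrees, less where a joint would pass 70% of its speed; a pose out of reach is approached as far as the arm can. A call with a gripper value outside its range is refused whole. The fingers move at their own pace and stop on an object; the grip force is fixed at half the most. Time passes only in rows, so rows that repeat a pose let the fingers close, or fill a call up. It gives the time, the measured TCP pose, the force and the opening at its end, in the units of the state.
- sensors.get_obs(): the state, without advancing time (a new reading comes with each control period).
- cams.snapshot(name): name is "scene" or "top"; returns a dict with "frame" (400x640x3 uint8, red, green, blue), "camera_matrix" (3x3 intrinsics, pixels), "R" (3x3) and "t" (3): a world point X has camera coordinates R X + t. Camera axes: x right, y down, z forward; pixel columns grow to the right and rows downward; lengths in m; the calibration is good to about 2 mm. A picture is of the moment at which its call begins. There is no depth.
- job.close_job(): hands the job in, once; it reports no verdict.
The state is a dict: "clock": time; "joint_pos": joint angles; "qvel": joint speeds; "tau": joint torques, N m; "tool_pos": TCP position; "orientation": TCP orientation; "force": force on the tool from outside, world axes, zero at the start; "moment": the same for the moment, N m; "opening": finger opening in m.
Only numpy, scipy, OpenCV 4.12 (cv2) and the standard library are available. Lean on these libraries where they do the work, as an engineer would, in place of code of your own. Each camera call takes 0.05 s, during which the arm holds its last target.

### The job

Take the blue reference puck out of the divided bin, set it fully down in the round nest of the aluminium check base and let go of it. Then draw the firmness tester out of its leaning holder and hold it upright with its plunger tip on the white dot of the blue puck, pressing gently until the plunger is about half way in (red ring at the mouth of the barrel) and never bottoming it. Finish while holding it there like that; leave the other pucks and the things lying around where they are.

Things in the scene. Friction and masses are not known exactly. Their poses are not given: they have to be found in the camera images.
- puck_blue_center (a point): centre (half-way up) of the loose blue puck: a black rubber cylinder, 40 mm in diameter, 32 mm tall, 0.12 kg, with blue band and blue top and a 10 mm white dot in the middle of the top. It stands upright in one of the three compartments of the bin (which one varies, and where in it). z up
- puck_blue_dot (a point): the white dot: centre of the top face of the blue puck, 32 mm above its underside; z is the puck's axis, up
- puck_blue: the same blue puck; origin at the centre of its underside
- puck_yellow: a puck of the same size with yellow band and top, in another compartment; stays there. Origin at the centre of its underside
- puck_red: a puck of the same size with red band and top, in another compartment; stays there. Origin at the centre of its underside
- bin: fixed shallow open grey bin, 112 mm along its x, 204 mm along its y, 24 mm high, walls and floor 3 mm; two walls make three compartments in a row along y, each 106 (x) by 64 mm (y) inside, centred at y = -67, 0, +67 mm. The pucks stand 11 mm above the walls; the room for fingers is along the bin's x. Origin at the centre of its underside, z up
- nest (a point): centre of the nest's flat floor in the fixed check base: an aluminium plate, 120 x 120 x 14 mm, with a round recess 44 mm in diameter, 6 mm deep, mouth chamfered 2 mm, in its middle. The point is 8 mm, the plate's top 14 mm and a seated puck's top 40 mm above the table. z up
- tester_grip (a point): middle of the handle of the loose firmness tester, 0.135 kg: white round handle, 28 mm in diameter, 80 mm long (40 mm to either side of this point). z runs along the tester's axis from plunger to handle's end. The plunger tip, when fully out, is 113 mm below this point along the axis. At the start the tester stands in the holder, leaning 20 degrees from upright
- tester_tip (a point): centre of the flat end of the steel plunger, 11 mm in diameter, which sticks 22 mm out of the barrel when free and moves with the plunger; z points along the tester's axis towards the handle
- tester: the same tester; origin on its axis at the underside of its black collar (36 mm in diameter, 8 mm high), 53 mm below tester_grip; below it the aluminium barrel, 24 mm in diameter and 38 mm long, then the plunger. z along the axis towards the handle's end
- plunger (a joint): how far the plunger is pushed into the barrel, m: 0 fully out, 0.012 fully in. A spring pushes it out with about 0.5 N at 0 and 0.5 N more for every mm; the red ring on it disappears in the barrel at about 0.006
- holder_mouth (a point): centre of the upper face of the holder's grey sleeve, 91 mm above the table, on which the tester's collar rests. The sleeve is 56 x 56 mm, 42 mm along its axis, with a 27 mm through hole; barrel and plunger reach 60 mm down into it, so draw the tester out along its axis
- holder: fixed holder: steel foot 100 (x) by 90 mm (y) with two cheeks that carry the sleeve, whose axis leans 20 degrees from upright, upper end towards the holder's own -x (roughly towards the robot). Origin at the centre of the foot's underside, z up
- shroom_a: brown mushroom, 57x48x30 mm, lying in front of the work, near the robot; stays. Origin at its underside
- shroom_b: brown mushroom, 58x52x31 mm, lying behind the work; stays. Origin at its underside
- shroom_c: brown mushroom, 65x60x44 mm, lying behind the work; stays. Origin at its underside
- tape: roll of beige tape, 104 mm in diameter, 25 mm high, lying flat; stays. Origin at its underside
- felt_pen: white felt marker with blue cap, 132 x 19 x 20 mm, lying behind the holder; stays. Origin at its underside
Things that resemble listed ones, but are neither listed nor needed, are in the scene too. What is shaped like the puck_blue but green is not meant.

How it is judged (in metres and radians):
On the way, in this order (a step that is already met when the one before it is completed fails the run):
1. the blue puck stands seated in the nest and the fingers have let go of it (horizontal distance between puck_blue_dot and nest below 0.004 m and height (world z) of puck_blue_dot below 0.0425 m and angle between puck_blue_dot's own z axis and vertical below 0.06 rad and contact force between the fingers and puck_blue below 0.1 N and linear speed of puck_blue below 0.02 m/s), for 0.2 s.
2. the tester is drawn clear of the holder (distance between tester_tip and holder_mouth above 0.08 m and contact force between tester and holder below 0.05 N and contact force between the fingers and tester above 1 N), for 0.1 s.
At the end, for the whole second after the job is handed in: Blue puck flat in the nest (within 4 mm of centre), not touched by the fingers; tester gripped, off the holder, at rest, within 7 deg of upright, its tip within 6 mm of the dot's middle, plunger 3.5 to 8.5 mm in (0.8 to 8 N); other pucks moved under 30 mm (horizontal distance between puck_blue_dot and nest below 0.004 m and height (world z) of puck_blue_dot below 0.0425 m and angle between puck_blue_dot's own z axis and vertical below 0.06 rad and horizontal distance between tester_tip and puck_blue_dot below 0.006 m and angle between tester_tip's own z axis and vertical below 0.12 rad and value of joint plunger between 0.0035 and 0.0085 m and contact force between tester and puck_blue between 0.8 and 8 N and contact force between the fingers and tester above 1 N and contact force between tester and holder below 0.05 N and contact force between the fingers and puck_blue below 0.1 N and linear speed of tester below 0.02 m/s and distance of each of puck_yellow, puck_red from where it was at the start of the episode below 0.03 m); the arm keeps its last pose, push and grip.
It fails at once if the plunger is bottomed (over 11.5 mm in) (value of joint plunger above 0.0115 m).
It fails at once if the tester is pressed on the puck with more than 15 N (contact force between tester and puck_blue above 15 N).
It fails at once if a yellow or red puck is taken or pushed away (over 30 mm) (distance of any of puck_yellow, puck_red from where it was at the start of the episode above 0.03 m).
It fails at once if a bystander (mushroom, tape roll, felt marker) is moved over 30 mm (distance of any of shroom_a, shroom_b, shroom_c, tape, felt_pen from where it was at the start of the episode above 0.03 m).
It also fails if it takes over 48 s, if anything falls off the work surface, if the arm or the gripper's body presses on something with over 40 N, if the wrist force passes 120 N, or if a joint passes its speed limit or range.

## Working session

There is one attempt and no reset: what is moved stays moved. The work goes in short steps, Python scripts to look and compute and a tool call to move; the robot and the scene stay as the last step left them, time stands still between calls to the robot, and variables do not carry over. Pictures are saved under pics/ and viewed, and the job is handed in when it is done.

Besides the shell and the picture viewer there is one more tool, called after "Call:" as name([rows], argument=value, ...), one row to a line, values as JSON. move_arm: Moves the arm, as the interface text tells. Its arguments: {"type":"object","properties":{"commands":{"type":"array"}},"required":["commands"]}

```bash
mkdir -p pics; ls
python3 - <<'E'
from plant import sensors,cams
import cv2,json,numpy as np
print(sensors.get_obs())
for n in("scene","top"):
    s=cams.snapshot(n); cv2.imwrite(f"pics/{n}0.png",cv2.cvtColor(s["frame"],cv2.COLOR_RGB2BGR))
    np.savez(f"{n}0.npz",**s)
    print(n,s["camera_matrix"],s["R"],s["t"])
E
```

```text
pics
{'clock': 0.0, 'joint_pos': array([ 9.03622017e+01,  2.05906340e+01,  6.32267573e-01, -2.11070055e-02,
       -7.01333245e+01, -1.65066515e+01]), 'qvel': array([-0.04855385, -0.09377594, -0.00576002,  0.01666295, -0.03102362,
       -0.00365527]), 'tau': array([ 3.00504162e-04, -5.82720780e+01,  2.93054241e+01,  6.99713320e+00,
        6.78488650e-03, -1.61648632e-04]), 'tool_pos': array([0.187577  , 0.64790212, 0.22561716]), 'orientation': array([ 1.79906450e+02, -7.03048713e-03, -1.61516328e+01]), 'force': array([-0.36324899,  0.28124861, -0.12030899]), 'moment': array([ 0.01596066, -0.00807695, -0.01076755]), 'opening': 0.08791376299547822}
scene [[499.28780618   0.         315.42203887]
 [  0.         499.28780618 198.38485671]
 [  0.           0.           1.        ]] [[ 0.75005076 -0.66128714 -0.0110986 ]
 [-0.34392454 -0.37564556 -0.86058487]
 [ 0.56492457  0.64929942 -0.50918611]] [-0.40342943  0.33291927  1.04206751]
top [[491.59154537   0.         305.77316041]
 [  0.         491.59154537 201.61836299]
 [  0.           0.           1.        ]] [[ 0.01187349 -0.99992446 -0.00317603]
 [-0.98827868 -0.01125163 -0.15224536]
 [ 0.15219812  0.00494649 -0.98833763]] [0.05730811 0.60721571 1.55780905]
```

View pics/scene0.png

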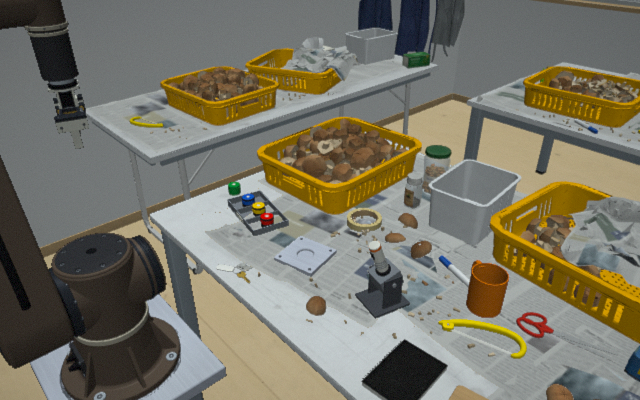

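View pics/top0.png

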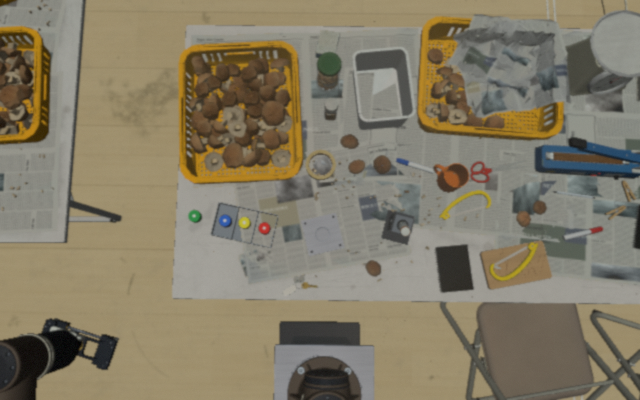

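The scene view shows the bin at (258,212), the check base at (305,253), and the leaning tester in its holder at (380,275). In the top view the same things are at (244,223), (322,234) and (397,228).

Things that could be taken for the blue puck, by top-view pixel: the green puck outside the bin (195,216), the blue puck in the bin (225,221), yellow (244,223), red (264,228), and the blue pen cap (402,162). I choose (225,221) and check it in a close crop.

```bash
cat > h.py <<'E'
import numpy as np,cv2
def load(n):
    d=np.load(n); return {k:d[k] for k in d}
def proj(s,X):
    c=s["R"]@np.asarray(X,float)+s["t"]; p=s["camera_matrix"]@c; return p[:2]/p[2]
def ray(s,uv):
    d=np.linalg.inv(s["camera_matrix"])@np.array([uv[0],uv[1],1.]); return -s["R"].T@s["t"], s["R"].T@d
def atz(s,uv,z):
    o,d=ray(s,uv); return o+d*(z-o[2])/d[2]
def tri(s1,u1,s2,u2):
    P=[s["camera_matrix"]@np.c_[s["R"],s["t"]] for s in(s1,s2)]
    X=cv2.triangulatePoints(P[0],P[1],np.array(u1,float),np.array(u2,float)).ravel(); return X[:3]/X[3]
def crop(s,x0,y0,x1,y1,k,fn):
    f=cv2.cvtColor(s["frame"],cv2.COLOR_RGB2BGR)[y0:y1,x0:x1]
    f=cv2.resize(f,None,fx=k,fy=k,interpolation=cv2.INTER_CUBIC); cv2.imwrite(fn,f)
E
python3 - <<'E'
from h import *
t=load("top0.npz");s=load("scene0.npz")
crop(t,180,190,280,260,8,"pics/ct_bin.png"); crop(s,220,180,300,240,10,"pics/cs_bin.png")
crop(t,280,190,430,290,5,"pics/ct_b.png"); crop(s,260,220,420,320,5,"pics/cs_b.png")
import cv2
for n,c in(("top",t),("scene",s)):
    f=c["frame"]; hsv=cv2.cvtColor(f,cv2.COLOR_RGB2HSV)
    for nm,lo,hi in(("blue",(105,150,80),(125,255,255)),("yel",(22,180,100),(32,255,255)),("red",(172,180,80),(180,255,255)),("green",(45,150,60),(80,255,255))):
        m=cv2.inRange(hsv,lo,hi); k,_,st,ce=cv2.connectedComponentsWithStats(m)
        for i in range(1,k):
            if st[i,4]>20 and 180<ce[i][0]<300 and 170<ce[i][1]<240: print(n,nm,st[i],ce[i],atz(c,ce[i],.035))
E
```

```text
top blue [220 215  11  11  72] [224.80555556 220.34722222] [0.54331551 0.32844167 0.035     ]
top yel [240 218   9  10  39] [244.05128205 222.69230769] [0.53633511 0.26524671 0.035     ]
top green [190 212  10   9  47] [195.21276596 216.31914894] [0.55546381 0.42588769 0.035     ]
scene blue [242 194  12   6  51] [247.7254902  196.60784314] [0.54413855 0.3224872  0.035     ]
scene blue [242 200  12   5  36] [247.08333333 202.36111111] [0.52291625 0.29527487 0.035     ]
scene yel [252 202  13   7  59] [258.10169492 205.08474576] [0.53828245 0.25977177 0.035     ]
scene yel [252 209  13   5  40] [258.425 211.05 ] [0.51917597 0.23161552 0.035     ]
scene green [229 182  11  13 112] [233.73214286 188.13392857] [0.54182847 0.39679315 0.035     ]
```

View pics/ct_bin.png

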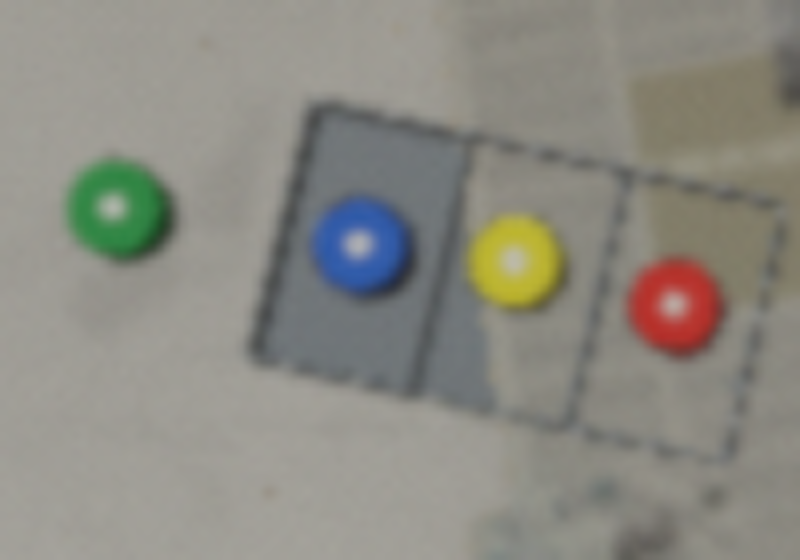

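View pics/cs_bin.png

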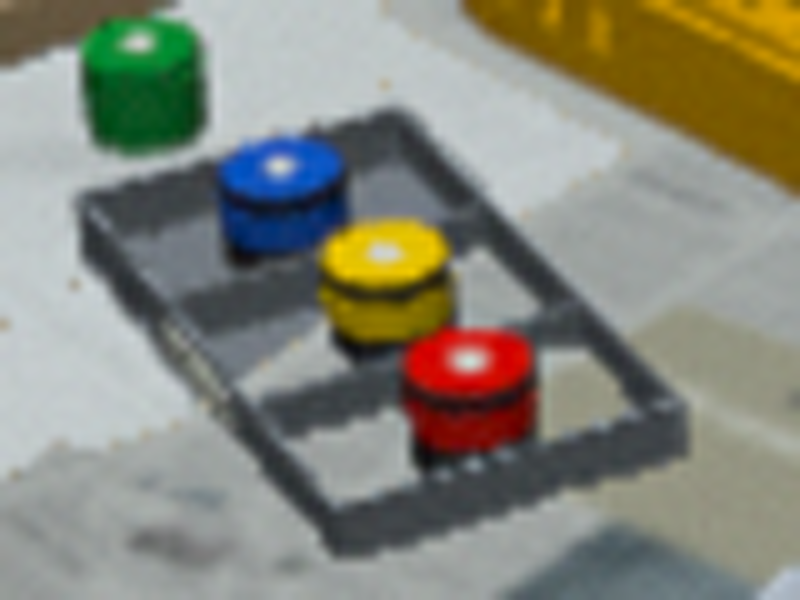

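View pics/ct_b.png

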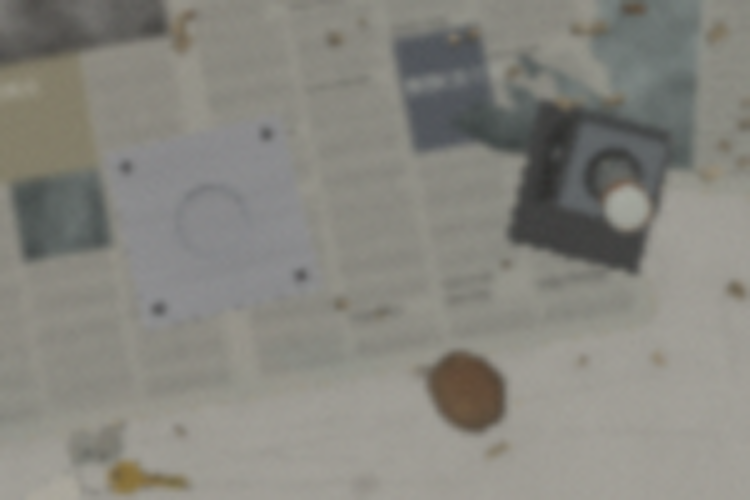

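View pics/cs_b.png

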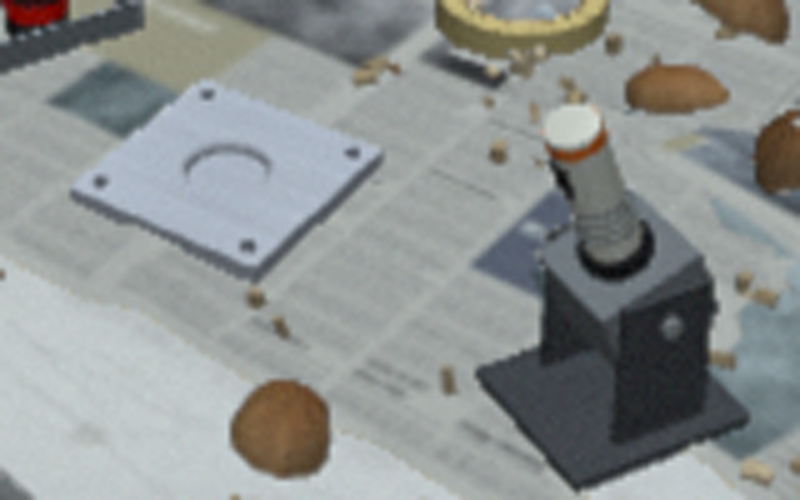

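The crop confirms it: the blue puck with its white dot (crop px (358,243)) stands in the bin's end compartment, next to the yellow one. The green one is outside the bin. Next I fit poses using both views.

```bash
cat > m.py <<'E'
from h import *
from scipy.optimize import least_squares
t=load("top0.npz");s=load("scene0.npz")
def un(x0,y0,k,c): return np.array([x0+(c[0]+.5)/k-.5,y0+(c[1]+.5)/k-.5])
T=lambda c:un(180,190,8,c); S=lambda c:un(220,180,10,c); T2=lambda c:un(280,190,5,c); S2=lambda c:un(260,220,5,c)
for n,a,b in(("blue",(358,243),(281,166)),("yel",(514,261),(385,253)),("red",(674,304),(469,360))):
    print(n,"tri",tri(t,T(a),s,S(b)),"top@z.035",atz(t,T(a),.035),"sc",atz(s,S(b),.035))
def fit(obs,x0):  # obs: (cam,uv,local xyz)
    def r(p):
        c,sn=np.cos(p[2]),np.sin(p[2]); R=np.array([[c,-sn,0],[sn,c,0],[0,0,1]])
        return np.concatenate([proj(cam,R@np.array(l)+[p[0],p[1],0])-uv for cam,uv,l in obs])
    o=least_squares(r,x0); print(o.x[:2],np.degrees(o.x[2]),"res px",np.round(o.fun,1)); return o.x
x,y=.056,.102
print("bin");fit([(t,T((315,103)),(x,y,.024)),(t,T((785,205)),(x,-y,.024)),(t,T((733,460)),(-x,-y,.024)),(t,T((255,355)),(-x,y,.024)),
 (s,S((83,198)),(-x,y,.024)),(s,S((400,110)),(x,y,.024)),(s,S((685,405)),(x,-y,.024)),(s,S((335,520)),(-x,-y,.024))],[.53,.27,-.2])
h=.06
print("plate")
fit([(t,T2((101,139)),(h,h,.014)),(t,T2((288,118)),(h,-h,.014)),(t,T2((322,289)),(-h,-h,.014)),(t,T2((140,326)),(-h,h,.014)),
 (s,S2((73,190)),(-h,h,.014)),(s,S2((200,82)),(h,h,.014)),(s,S2((382,155)),(h,-h,.014)),(s,S2((255,272)),(-h,-h,.014))],[.5,0,.1])
sc=[tri(t,T2(a),s,S2(b)) for a,b in(((126,166),(207,94)),((266,133),(352,153)),((301,274),(248,245)),((159,308),(100,181)))]
print(sc,np.mean(sc,0))
print("nest mouth ctr top", atz(t,T2((212,223)),.014))
print("handle end", tri(t,T2((627,208)),s,S2((573,127))))
print("holder foot");
# find foot height from corner fit
fx,fy=.05,.045
E
python3 m.py
python3 - <<'E'
from h import *
t=load("top0.npz");s=load("scene0.npz")
crop(t,375,200,425,250,12,"pics/ct_h.png"); crop(s,345,230,415,320,8,"pics/cs_h.png");crop(t,295,205,355,265,12,"pics/ct_n.png");
E
```

```text
blue tri [0.54646845 0.32962977 0.03242856] top@z.035 [0.54464435 0.33010477 0.035     ] sc [0.54557374 0.32496387 0.035     ]
yel tri [0.53981171 0.26546038 0.03241544] top@z.035 [0.53798375 0.26607866 0.035     ] sc [0.5389633  0.26098174 0.035     ]
red tri [0.52267249 0.19962899 0.03269478] top@z.035 [0.52111482 0.20027084 0.035     ] sc [0.52193449 0.19585257 0.035     ]
bin
[0.53185974 0.26198579] -11.768299111285724 res px [ 0.5 -1.   1.8 -0.6  0.6  0.7 -0.2  0.4 -1.5 -0.7 -0.2 -1.   0.1 -0.6
 -0.5 -1. ]
plate
[0.50613871 0.00629608] 12.533792688185855 res px [ 1.7  2.  -0.3 -1.2  0.8  0.1  1.4  0.3 -1.3 -1.5  1.1 -1.2  0.2 -1.
 -1.1 -1.1]
[array([0.54169642, 0.06626553, 0.01230286]), array([ 0.56505141, -0.02657872,  0.01101199]), array([ 0.47161693, -0.04974878,  0.01239551]), array([0.44846013, 0.04332832, 0.0125245 ])] [0.50670623 0.00831659 0.01205871]
nest mouth ctr top [0.50346286 0.00974667 0.014     ]
handle end [ 0.502857   -0.23404932  0.16973333]
holder foot
```

View pics/ct_h.png

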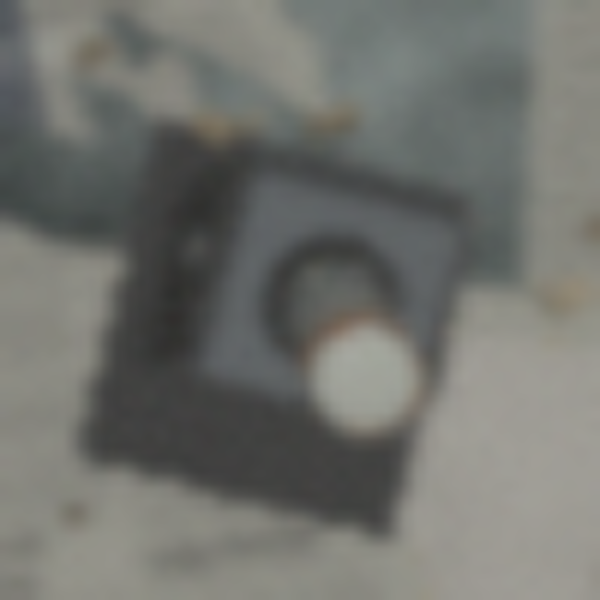

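View pics/cs_h.png

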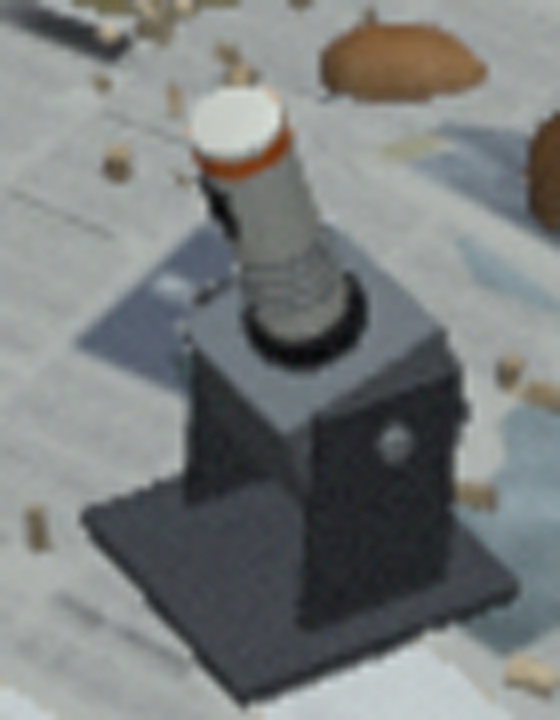

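View pics/ct_n.png

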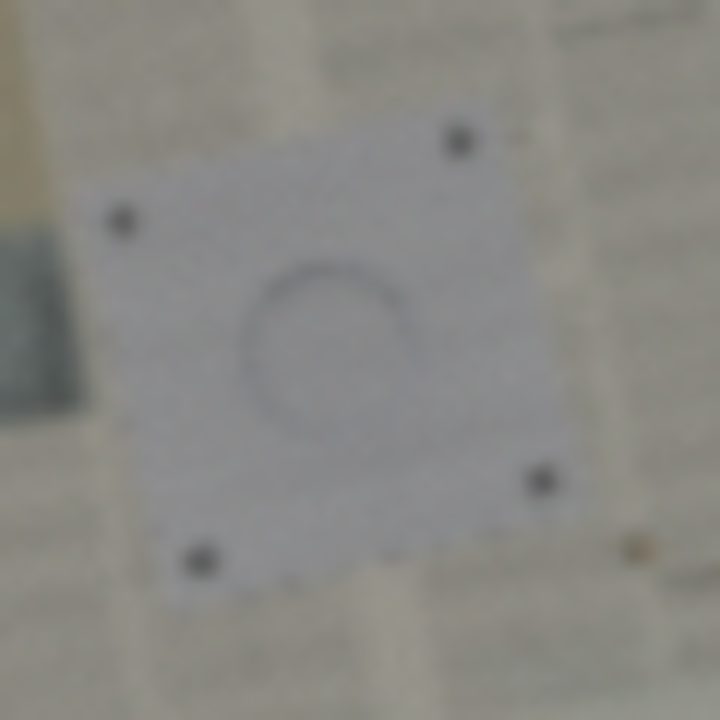

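```bash
cat > m2.py <<'E'
from h import *
from scipy.optimize import least_squares
t=load("top0.npz");s=load("scene0.npz")
def un(x0,y0,k,c): return np.array([x0+(c[0]+.5)/k-.5,y0+(c[1]+.5)/k-.5])
T=lambda c:un(180,190,8,c); S=lambda c:un(220,180,10,c); S2=lambda c:un(260,220,5,c)
TN=lambda c:un(295,205,12,c); TH=lambda c:un(375,200,12,c); SH=lambda c:un(345,230,8,c)
def Rz(a): c,q=np.cos(a),np.sin(a); return np.array([[c,-q,0],[q,c,0],[0,0,1]])
a=np.radians(20); Rl=np.array([[np.cos(a),0,-np.sin(a)],[0,1,0],[np.sin(a),0,np.cos(a)]])
x,y=.056,.102; q=.028
def model(p):
    r=[];w={0:p[0:2],1:p[2:4]}
    def add(k,uv,X): r.extend(proj((t,s)[k],X)+w[k]-uv)
    for i,(A,B) in enumerate((((358,243),(281,166)),((514,261),(385,253)),((674,304),(469,360)))):
        X=np.array([p[4+2*i],p[5+2*i],.035]); add(0,T(A),X); add(1,S(B),X)
    b=p[10:13]
    for sx,sy,A,B in((1,1,(315,103),(400,110)),(1,-1,(785,205),(685,405)),(-1,-1,(733,460),(335,520)),(-1,1,(255,355),(83,198))):
        X=Rz(b[2])@np.array([sx*x,sy*y,.024])+[b[0],b[1],0]; add(0,T(A),X); add(1,S(B),X)
    n=p[13:16]; e=p[16]
    for sx,sy,A,B in((1,1,(121,221),(207,94)),(1,-1,(459,142),(352,153)),(-1,-1,(542,481),(248,245)),(-1,1,(201,561),(100,181))):
        X=Rz(n[2])@np.array([sx*e,sy*e,.014])+[n[0],n[1],0]; add(0,TN(A),X); add(1,S2(B),X)
    h=p[17:20]  # mouth x,y,yaw
    C=np.array([h[0],h[1],.091]); R=Rz(h[2])@Rl
    add(0,TH((240,165)),C+R@[q,q,0]); add(0,TH((468,222)),C+R@[q,-q,0]);
    add(1,SH((190,318)),C+R@[-q,q,0]); add(1,SH((445,337)),C+R@[q,-q,0]); add(1,SH((300,420)),C+R@[-q,-q,0])
    E=C+R@[0,0,.101]; add(0,TH((365,378)),E); add(1,SH((236,118)),E)
    return np.array(r)
def full(p): return np.concatenate([model(p),p[:4]/1.5])
p0=np.array([0,0,0,0,.545,.328,.538,.264,.522,.198,.532,.262,-.2,.506,.007,.218,.047,.53,-.24,-.25])
if __name__=="__main__":
    o=least_squares(full,p0,loss="soft_l1"); p=o.x
    np.set_printoptions(precision=4,suppress=True)
    print("shift",p[:4]);print("blue",p[4:6],"yel",p[6:8],"red",p[8:10]);print("bin",p[10:12],np.degrees(p[12]));print("nest",p[13:15],np.degrees(p[15]),p[16]);print("mouth",p[17:19],np.degrees(p[19]))
    print(np.round(model(p).reshape(-1,2),1).tolist())
E
python3 m2.py
```

```text
shift [-0.7622  0.5     0.3011  0.5942]
blue [0.5465 0.3279] yel [0.5398 0.2638] red [0.5228 0.1982]
bin [0.5324 0.2614] -11.816590607354275
nest [0.5068 0.0075] 13.787975573081702 0.047930991965449664
mouth [ 0.5346 -0.2423] -14.27898307781897
[[-0.1, -0.0], [0.0, 0.1], [-0.0, -0.1], [-0.0, 0.1], [-0.1, -0.0], [0.1, 0.2], [-0.1, -0.7], [0.4, -0.4], [1.2, -0.3], [0.7, 0.0], [0.0, 1.1], [0.1, -0.4], [-0.8, 0.7], [-0.9, -0.1], [-0.1, -0.0], [0.1, 0.2], [-0.1, 0.0], [0.0, -0.0], [-0.2, -0.0], [0.1, 0.3], [-0.2, -0.1], [0.0, 0.3], [1.3, -0.3], [-0.3, -0.5], [-0.5, 0.4], [1.2, -1.8], [-0.8, 1.6], [0.6, 0.4], [-0.5, -4.4]]
```

```bash
sed -i 's/0,0,.101/0,0,.093/' m2.py; python3 m2.py
```

```text
shift [-0.6495  0.4669  0.3793  0.6045]
blue [0.5464 0.3282] yel [0.5397 0.2641] red [0.5227 0.1985]
bin [0.5322 0.2617] -11.812089527287144
nest [0.5067 0.0077] 13.791811039332126 0.047934361301075416
mouth [ 0.5337 -0.2419] -14.294217005799654
[[-0.0, -0.1], [-0.0, 0.1], [-0.0, -0.1], [-0.0, 0.1], [-0.1, -0.0], [0.0, 0.1], [-0.0, -0.7], [0.3, -0.4], [1.2, -0.3], [0.7, -0.0], [0.0, 1.1], [0.0, -0.4], [-0.8, 0.7], [-0.9, -0.1], [-0.1, -0.1], [0.1, 0.2], [-0.1, -0.0], [0.0, -0.0], [-0.2, -0.1], [0.0, 0.3], [-0.2, -0.1], [0.0, 0.3], [1.3, -0.1], [-0.3, -0.3], [-0.8, 0.5], [0.9, -1.7], [-1.1, 1.7], [0.3, -0.0], [0.1, -1.8]]
```

```bash
cat >> h.py <<'E'
from scipy.spatial.transform import Rotation as Ro
def delta(pos,rpy):
    from plant import sensors
    o=sensors.get_obs(); R=Ro.from_euler("xyz",o["orientation"],degrees=True); G=Ro.from_euler("xyz",rpy,degrees=True)
    print("t",round(o["clock"],2),"pos",np.round(o["tool_pos"],4),"rpy",np.round(o["orientation"],2),"F",np.round(o["force"],2),"open",round(o["opening"],4))
    print("shift cm",np.round(100*R.inv().apply(np.array(pos)-o["tool_pos"]),2),"rot",np.round((R.inv()*G).as_rotvec(),4),"j",np.round(o["joint_pos"],1))
E
python3 - <<'E'
from h import *
delta([.5464,.3282,.11],[180,0,-101.8])
E
```

```text
t 0.1 pos [0.1876 0.6479 0.2257] rpy [ 1.7991e+02 -1.0000e-02 -1.6150e+01] F [ 0.88 -0.44  0.5 ] open 0.0878
shift cm [43.36 20.72 11.61] rot [ 1.1000e-03 -1.3000e-03  1.4949e+00] j [ 90.4  20.6   0.6  -0.  -70.1 -16.5]
```

Call:
move_arm([
  [5.2,5.4,2.6,1.0,0,0,0.18],
  [5.2,10.8,5.2,2.0,0,0,0.36],
  [5.2,16.2,7.8,3.5,0,0,0.54],
  [5.2,21.6,10.4,5,0,0,0.72],
  [5.2,27,13,6.5,0,0,0.9],
  [5.2,32.4,15.6,8,0,0,1.08],
  [5.2,38,18.2,10,0,0,1.26],
  [5.2,43.36,20.72,11.61,0.001,-0.001,1.495],
])

```text
clock: 1.1
tool_pos: [0.5467, 0.328, 0.1099]
orientation: [180.0, 0.0, -99.4]
force: [0.5, 1.2, -1.3]
opening: 0.0518
```

Run:
```python
from h import *
delta([.5464,.3282,.075],[180,0,-101.8])
```

```text
t 1.1 pos [0.5467 0.328  0.1099] rpy [ 1.7998e+02  3.0000e-02 -9.9410e+01] F [ 0.54  1.17 -1.35] open 0.0518
shift cm [-0.01  0.03  3.49] rot [0.0003 0.0005 0.0417] j [ 48.5  22.4 -12.8  -0.  -54.8 -57.8]
```

Call:
move_arm([
  [5.2,0,0,0.8,0,0,0.041],
  [5.2,0,0,1.6,0,0,0.041],
  [5.2,0,0,2.4,0,0,0.041],
  [5.2,-0.01,0.03,3.49,0,0,0.041],
  [5.2,-0.01,0.03,3.49,0,0,0.041],
  [5.2,-0.01,0.03,3.49,0,0,0.041],
  [5.2,-0.01,0.03,3.49,0,0,0.041],
  [5.2,-0.01,0.03,3.49,0,0,0.041],
])

```text
clock: 2.1
tool_pos: [0.5455, 0.3299, 0.0763]
orientation: [-180.0, 0.1, -101.4]
force: [-0.6, 0.0, 0.7]
opening: 0.0518
```

```bash
cat > snap.py <<'E'
import sys; from h import *
from plant import cams
tag=sys.argv[1]; 
for n,b in(("top",sys.argv[2]),("scene",sys.argv[3])):
    s=cams.snapshot(n); np.savez(f"{n}{tag}.npz",**s); x0,y0,x1,y1,k=map(int,b.split(",")); crop(s,x0,y0,x1,y1,k,f"pics/{n}_{tag}.png")
E
python3 snap.py g1 190,190,260,250,8 220,150,300,220,8
python3 -c "
from h import *
delta([.5464,.3282,.013],[180,0,-101.8])"
```

```text
t 2.2 pos [0.5455 0.3298 0.0761] rpy [-1.7999e+02  8.0000e-02 -1.0143e+02] F [ 0.09 -0.71 -0.54] open 0.0519
shift cm [ 0.15 -0.12  6.31] rot [-0.0002  0.0013  0.0065] j [ 48.7  24.3 -14.8  -0.  -50.8 -60.1]
```

View pics/top_g1.png

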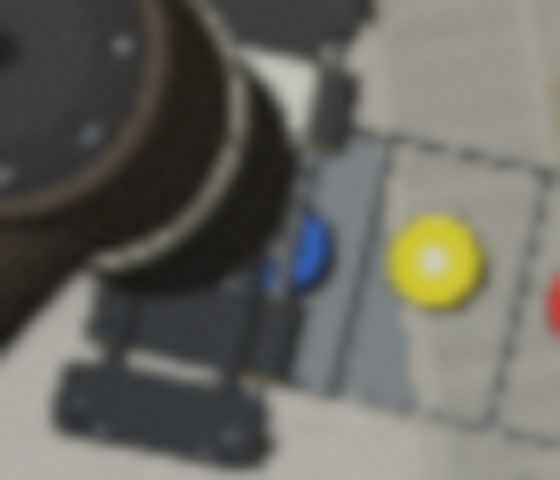

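View pics/scene_g1.png

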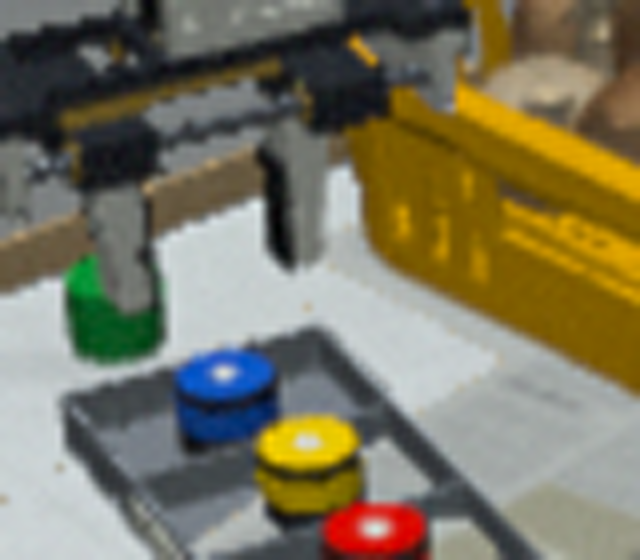

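Run:
```python
from h import *
s=load("sceneg1.npz"); R=Ro.from_euler("xyz",[-179.99,.08,-101.43],degrees=True)
P=np.array([.5455,.3298,.0761])
for y in(-.026,-.047,.026,.047,0):
  for x in (-.0095,.0095): 
    u=proj(s,P+R.apply([x,y,0])); print(y,x,np.round((u-[220,150]+.5)*8-.5))
```

```text
-0.026 -0.0095 [261. 248.]
-0.026 0.0095 [281. 269.]
-0.047 -0.0095 [311. 235.]
-0.047 0.0095 [331. 255.]
0.026 -0.0095 [136. 282.]
0.026 0.0095 [155. 303.]
0.047 -0.0095 [ 84. 296.]
0.047 0.0095 [103. 317.]
0 -0.0095 [199. 265.]
0 0.0095 [219. 286.]
```

The fingers straddle the blue puck (scene crop px (222,373)), and the predicted fingertip pixels match to about 0.5 px. Descending now.

Call:
move_arm([
  [5.2,0.15,-0.12,1.5,0,0,0.006],
  [5.2,0.15,-0.12,3,0,0,0.006],
  [5.2,0.15,-0.12,4.5,0,0,0.006],
  [5.2,0.15,-0.12,5.5,0,0,0.006],
  [5.2,0.15,-0.12,6.2,0,0,0.006],
  [5.2,0.15,-0.12,6.2,0,0,0.006],
  [5.2,0.15,-0.12,6.2,0,0,0.006],
  [5.2,0.15,-0.12,6.2,0,0,0.006],
])

```text
clock: 3.2
tool_pos: [0.5466, 0.3284, 0.0145]
orientation: [-180.0, 0.1, -101.8]
force: [0.1, -0.3, -0.1]
opening: 0.0521
```

```bash
python3 -c "
from h import *
delta([.5464,.3282,.014],[180,0,-101.8])"; python3 snap.py g2 190,190,260,250,8 220,150,300,220,8
```

```text
t 3.2 pos [0.5466 0.3284 0.0145] rpy [-1.7997e+02  1.1000e-01 -1.0177e+02] F [ 0.09 -0.27 -0.14] open 0.0521
shift cm [0.02 0.01 0.05] rot [-0.0006  0.0019  0.0005] j [ 48.5  28.5 -17.8  -0.  -43.6 -60.2]
```

View pics/scene_g2.png

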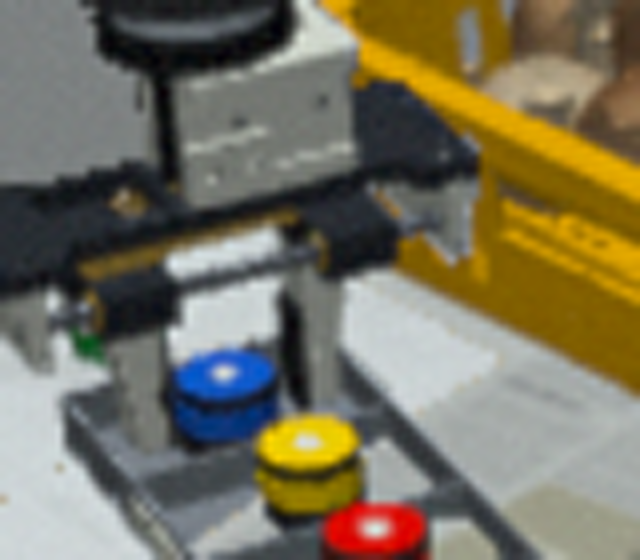

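The fingers straddle the blue puck inside its compartment, with no contact force. Closing, then lifting.

Call:
move_arm([
  [2,0,0,0,0,0,0],
  [0,0,0,0,0,0,0],
  [0,0,0,0,0,0,0],
  [0,0,0,0,0,0,0],
  [0,0,0,0,0,0,0],
  [0,0,0,-1,0,0,0],
  [0,0,0,-3,0,0,0],
  [0,0,0,-6,0,0,0],
])

```text
clock: 4.3
tool_pos: [0.5458, 0.3274, 0.0739]
orientation: [179.9, -0.0, -101.8]
force: [-0.1, -0.4, -0.6]
opening: 0.0395
```

```bash
python3 -c "
from h import *
delta([.5067,.0077,.075],[180,0,-101.8])"
```

```text
t 4.3 pos [0.5458 0.3274 0.0739] rpy [ 1.7993e+02 -4.0000e-02 -1.0179e+02] F [-0.11 -0.43 -0.6 ] open 0.0395
shift cm [32.1  -2.71 -0.09] rot [ 0.0012 -0.0008  0.0002] j [ 48.5  24.5 -14.9  -0.  -50.7 -60.2]
```

Call:
move_arm([
  [0,3,-0.3,-0.5,0,0,0],
  [0,8,-0.7,-0.5,0,0,0],
  [0,13,-1.1,-0.5,0,0,0],
  [0,18,-1.5,-0.5,0,0,0],
  [0,23,-1.9,-0.5,0,0,0],
  [0,28,-2.3,-0.3,0,0,0],
  [0,31,-2.6,-0.1,0,0,0],
  [0,32.1,-2.71,-0.1,0,0,0],
])

```text
clock: 5.3
tool_pos: [0.506, 0.006, 0.0744]
orientation: [179.9, 0.0, -101.9]
force: [0.5, -0.3, -2.0]
opening: 0.0394
```

Call:
move_arm([
  [0,0,0,0.4,0,0,0],
  [0,0,0,0.8,0,0,0],
  [0,0,0,1.2,0,0,0],
  [0,0,0,1.6,0,0,0],
  [0,0,0,2,0,0,0],
  [0,0,0,2,0,0,0],
  [0,0,0,2,0,0,0],
  [0,0,0,2,0,0,0],
])

```text
clock: 6.3
tool_pos: [0.5074, 0.0083, 0.0547]
orientation: [-180.0, 0.1, -101.8]
force: [-0.9, 0.1, -1.3]
opening: 0.0392
```

```bash
python3 snap.py n1 290,190,360,250,8 260,200,350,280,8;python3 -c "
from h import *
delta([.5067,.0077,.030],[180,0,-101.8])"
```

```text
t 6.4 pos [0.5074 0.0083 0.0547] rpy [-1.7998e+02  7.0000e-02 -1.0178e+02] F [-0.45  0.64 -1.78] open 0.0393
shift cm [0.07 0.06 2.47] rot [-0.0003  0.0012  0.0003] j [ 23.1  15.5 -32.7  -0.1 -41.7 -34.8]
```

View pics/scene_n1.png

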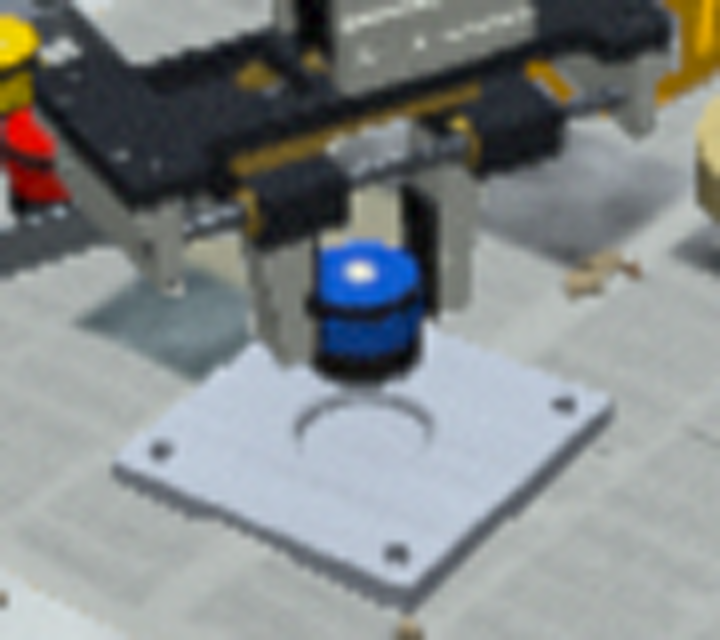

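View pics/top_n1.png

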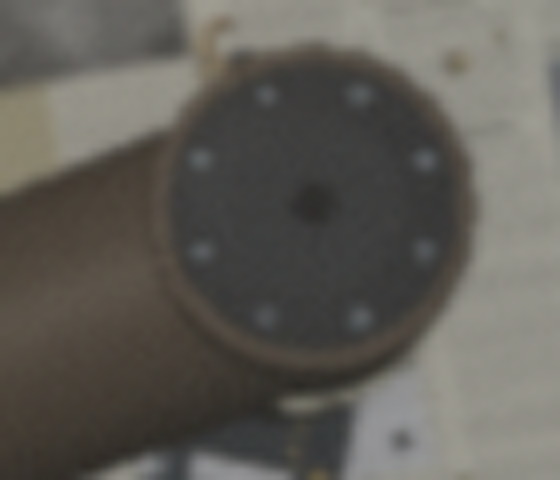

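Run:
```python
from h import *
s=load("scenen1.npz"); sh=np.array([.38,.60])
f=lambda X: np.round((proj(s,X)+sh-[260,200]+.5)*8-.5,1)
print("dot pred at tool",f([.5074,.0083,.0752]),"seen 360,271")
print("mouth pred",f([.5067,.0077,.014]))
print("+1mm x",f([.5084,.0083,.0752]),"+1mm y",f([.5074,.0093,.0752]),"+1mm z",f([.5074,.0083,.0762]))
```

```text
dot pred at tool [360.  274.6] seen 360,271
mouth pred [363.7 428.2]
+1mm x [362.3 273.4] +1mm y [358.  273.3] +1mm z [359.9 272. ]
```

Call:
move_arm([
  [0,0.07,0.06,0.5,0,0,0],
  [0,0.07,0.06,1,0,0,0],
  [0,0.07,0.06,1.5,0,0,0],
  [0,0.07,0.06,2,0,0,0],
  [0,0.07,0.06,2.5,0,0,0],
  [0,0.07,0.06,2.8,0,0,0],
  [0,0.07,0.06,3.1,0,0,0],
  [0,0.07,0.06,3.1,0,0,0],
])

```text
clock: 7.4
tool_pos: [0.5065, 0.0077, 0.0234]
orientation: [180.0, 0.0, -101.8]
force: [0.2, 0.5, -1.1]
opening: 0.0393
```

```bash
python3 -c "
from h import *
delta([.5067,.0077,.0195],[180,0,-101.8])"
```

```text
t 7.4 pos [0.5065 0.0077 0.0234] rpy [ 1.7998e+02  5.0000e-02 -1.0178e+02] F [ 0.19  0.55 -1.1 ] open 0.0393
shift cm [-0.   -0.02  0.39] rot [0.0003 0.0008 0.0004] j [ 23.1  18.2 -34.5  -0.1 -37.3 -34.8]
```

Call:
move_arm([
  [0,0,0,0.1,0,0,0],
  [0,0,0,0.2,0,0,0],
  [0,0,0,0.3,0,0,0],
  [0,0,0,0.36,0,0,0],
  [0,0,0,0.36,0,0,0],
  [0,0,0,0.36,0,0,0],
  [0,0,0,0.36,0,0,0],
  [0,0,0,0.36,0,0,0],
])

```text
clock: 8.4
tool_pos: [0.5066, 0.0078, 0.02]
orientation: [-180.0, 0.1, -101.8]
force: [0.2, 0.2, -2.0]
opening: 0.0394
```

```bash
python3 -c "
from h import *
delta([.5067,.0077,.0195],[180,0,-101.8])"
```

```text
t 8.4 pos [0.5066 0.0078 0.02  ] rpy [-1.8000e+02  6.0000e-02 -1.0178e+02] F [ 0.19  0.24 -1.98] open 0.0394
shift cm [ 0.   -0.01  0.05] rot [-0.0001  0.0011  0.0004] j [ 23.1  18.5 -34.6  -0.1 -36.8 -34.8]
```

In the nest with about 0.5 mm to go and no contact force. Releasing and lifting off.

Call:
move_arm([
  [0,0,0,0.04,0,0,0],
  [6,0,0,0.04,0,0,0],
  [6,0,0,0.04,0,0,0],
  [6,0,0,0.04,0,0,0],
  [6,0,0,0,0,0,0],
  [6,0,0,-2,0,0,0],
  [6,0,0,-6,0,0,0],
  [6,0,0,-12,0,0,0],
])

```text
clock: 9.4
tool_pos: [0.5053, 0.0072, 0.14]
orientation: [179.8, -0.1, -101.8]
force: [1.6, -0.4, 0.0]
opening: 0.0602
```

```bash
python3 snap.py n2 290,190,420,270,6 260,200,350,280,8;python3 -c "
from h import *
s=load('scenen2.npz'); sh=np.array([.38,.60])
print((proj(s,[.5067,.0077,.040])+sh-[260,200]+.5)*8-.5)
delta([.5067,.0077,.0195],[180,0,-101.8])"
```

```text
[361.95122016 364.51488708]
t 9.5 pos [0.5103 0.0085 0.1464] rpy [-179.45    0.31 -101.69] F [ 0.51 -0.7  -1.31] open 0.0602
shift cm [ 0.22  0.46 12.68] rot [-0.0096  0.0054  0.0018] j [ 23.1   8.7 -26.8   0.1 -53.9 -34.8]
```

View pics/scene_n2.png

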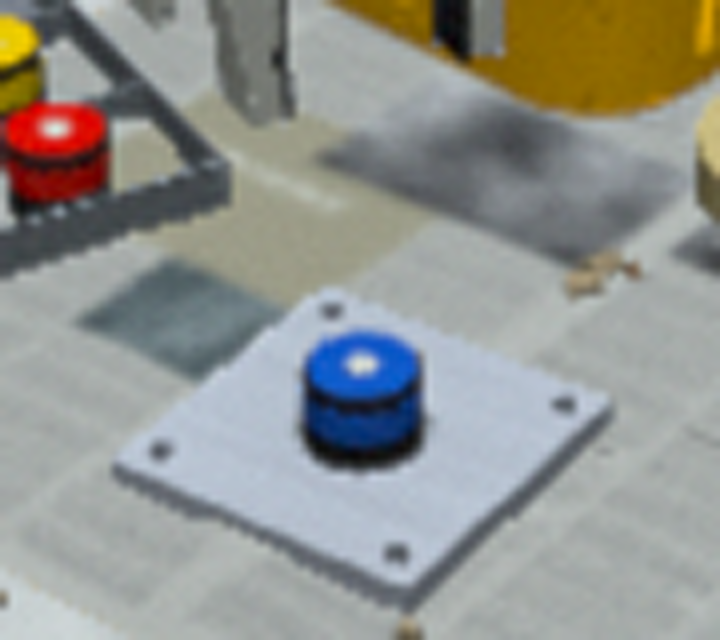

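The puck is seated: its dot is at crop (361,364), against (362,364.5) predicted for a 40 mm top height. Next is the tester.

```bash
cat > tt.py <<'E'
from h import *
psi=-14.29; M=np.array([.5337,-.2419,.091]); G=Ro.from_euler("xyz",[180,-20,psi],degrees=True); ax=-G.apply([0,0,1])
E
python3 -c "
from tt import *
print(ax,M+.05*ax); P=M+.131*ax; print(P); delta(P,[180,-20,psi])
s=load('scene0.npz'); crop(s,360,235,395,285,14,'pics/cs_t.png')"
```

```text
[-0.33143764  0.08442079  0.93969262] [ 0.51712812 -0.23767896  0.13798463]
[ 0.49028167 -0.23084088  0.21409973]
t 9.5 pos [0.5103 0.0085 0.1464] rpy [-179.45    0.31 -101.69] F [ 0.51 -0.7  -1.31] open 0.0602
shift cm [23.8  -2.95 -6.87] rot [ 0.2543  0.2754 -1.5106] j [ 23.1   8.7 -26.8   0.1 -53.9 -34.8]
```

View pics/cs_t.png

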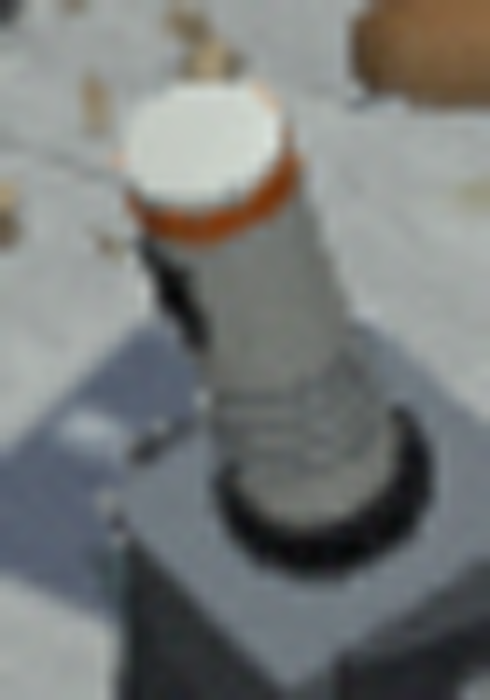

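View pics/top_n2.png

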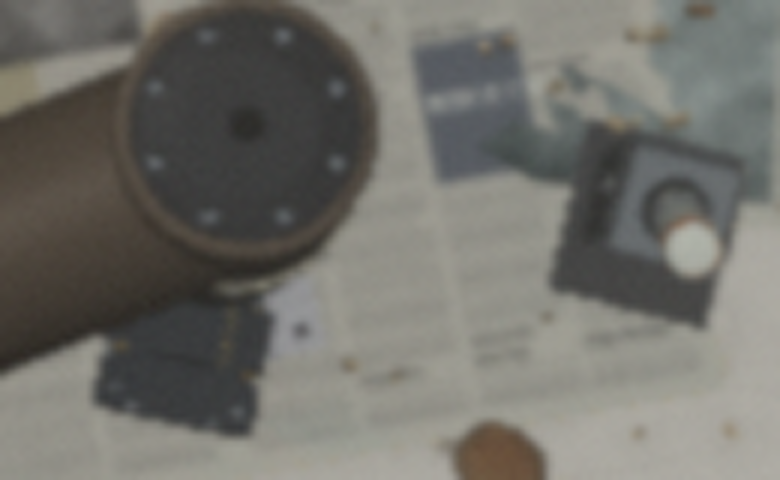

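Call:
move_arm([
  [7,1,-0.3,-3,0.032,0.035,-0.18],
  [7,4,-0.6,-6,0.064,0.07,-0.36],
  [7,8,-1,-7.5,0.096,0.105,-0.54],
  [7,12,-1.5,-7.5,0.128,0.138,-0.72],
  [7,16,-2,-7.5,0.16,0.173,-0.9],
  [7,19,-2.4,-7.5,0.19,0.207,-1.08],
  [7,22,-2.7,-7.2,0.222,0.24,-1.26],
  [7,23.8,-2.95,-6.87,0.243,0.263,-1.44],
])

```text
clock: 10.5
tool_pos: [0.486, -0.2322, 0.2085]
orientation: [-179.6, -18.8, -18.4]
force: [-0.2, 0.4, -0.1]
opening: 0.0701
```

```bash
python3 -c "
from tt import *
delta(M+.110*ax,[180,-20,psi])"
```

```text
t 10.5 pos [ 0.486  -0.2322  0.2085] rpy [-179.61  -18.82  -18.4 ] F [-0.16  0.42 -0.12] open 0.0701
shift cm [ 0.56 -0.3   1.69] rot [ 0.0171  0.0204 -0.0677] j [ -1.   -2.7 -36.3   8.3 -38.6  67. ]
```

Call:
move_arm([
  [7,0.2,-0.1,0.2,0.017,0.02,-0.068],
  [7,0.4,-0.2,0.6,0.017,0.02,-0.068],
  [7,0.56,-0.3,1,0.017,0.02,-0.068],
  [7,0.56,-0.3,1.2,0.017,0.02,-0.068],
  [7,0.56,-0.3,1.2,0.017,0.02,-0.068],
  [7,0.56,-0.3,1.2,0.017,0.02,-0.068],
  [7,0.56,-0.3,1.2,0.017,0.02,-0.068],
  [7,0.56,-0.3,1.2,0.017,0.02,-0.068],
])

```text
clock: 11.5
tool_pos: [0.4966, -0.2311, 0.1991]
orientation: [-179.9, -19.9, -14.6]
force: [0.2, 0.5, -0.6]
opening: 0.0699
```

```bash
python3 snap.py h1 350,180,450,260,7 330,190,430,290,6; python3 -c "
from tt import *
delta(M+.110*ax,[180,-20,psi])"
```

```text
t 11.6 pos [ 0.4965 -0.2312  0.199 ] rpy [-179.93  -19.91  -14.6 ] F [-0.08 -0.15 -0.34] open 0.07
shift cm [-0.06  0.12  0.47] rot [ 0.0006  0.0016 -0.0051] j [ -1.4  -1.7 -36.7   7.5 -35.7  71.4]
```

View pics/scene_h1.png

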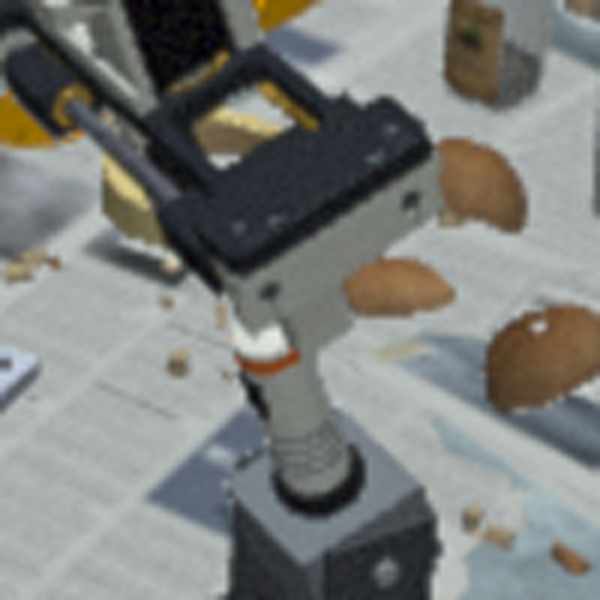

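Call:
move_arm([
  [7,-0.06,0.12,1,0,0.001,-0.005],
  [7,-0.06,0.12,2.2,0,0.001,-0.005],
  [7,-0.06,0.12,3.5,0,0.001,-0.005],
  [7,-0.06,0.12,5,0,0.001,-0.005],
  [7,-0.06,0.12,6.5,0,0.001,-0.005],
  [7,-0.06,0.12,7.6,0,0.001,-0.005],
  [7,-0.06,0.12,8.3,0,0.001,-0.005],
  [7,-0.06,0.12,8.3,0,0.001,-0.005],
])

```text
clock: 12.6
tool_pos: [0.5229, -0.2392, 0.12]
orientation: [180.0, -19.9, -14.3]
force: [0.2, 0.2, 0.5]
opening: 0.0702
```

```bash
python3 snap.py h2 350,180,450,260,7 330,190,430,290,6; python3 -c "
from tt import *
delta(M+.031*ax,[180,-20,psi])"
```

```text
t 12.7 pos [ 0.5232 -0.2392  0.1209] rpy [179.97 -19.97 -14.29] F [-0.59 -0.88  0.2 ] open 0.0702
shift cm [-0.    0.    0.08] rot [ 0.0006  0.0005 -0.    ] j [ -2.6   6.7 -41.   10.3 -23.   69.5]
```

View pics/scene_h2.png

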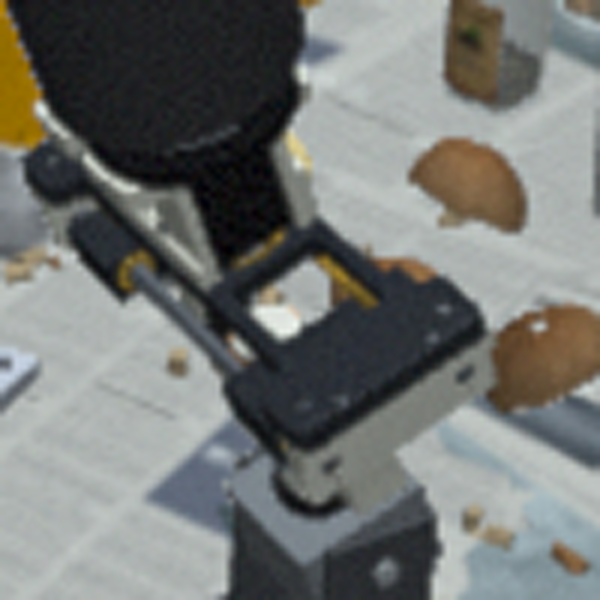

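View pics/top_h2.png

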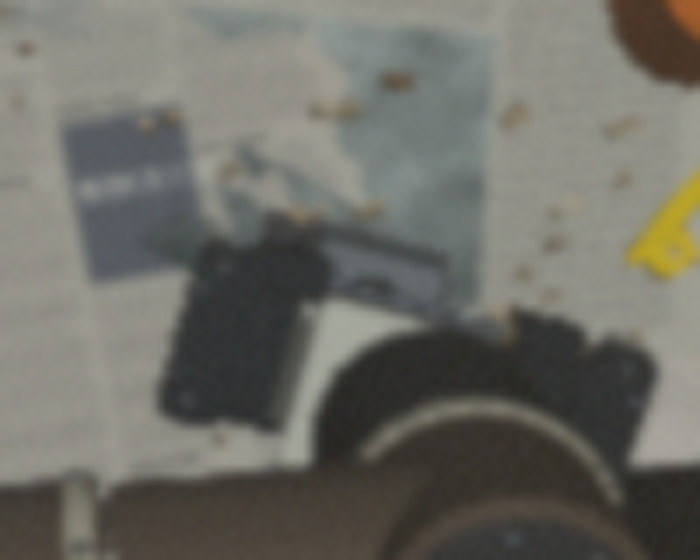

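The handle end shows through the gripper window at scene crop (275,320), between the fingers, and there is no contact. Closing.

Call:
move_arm([
  [4,0,0,0,0,0,0],
  [2,0,0,0,0,0,0],
  [0,0,0,0,0,0,0],
  [0,0,0,0,0,0,0],
  [0,0,0,0,0,0,0],
  [0,0,0,0,0,0,0],
  [0,0,0,0,0,0,0],
  [0,0,0,0,0,0,0],
])

```text
clock: 13.7
tool_pos: [0.523, -0.2392, 0.1207]
orientation: [180.0, -20.0, -14.3]
force: [-0.9, 1.0, 0.6]
opening: 0.0277
```

```bash
python3 -c "
from tt import *
delta(M+.131*ax,[180,-20,psi])"
```

```text
t 13.7 pos [ 0.523  -0.2392  0.1207] rpy [179.97 -19.95 -14.29] F [-0.92  1.    0.62] open 0.0277
shift cm [ 0.01  0.01 -9.94] rot [ 0.0006  0.0008 -0.    ] j [ -2.6   6.7 -41.1  10.3 -23.   69.5]
```

Call:
move_arm([
  [0,0,0,-0.7,0,0,0],
  [0,0,0,-2,0,0,0],
  [0,0,0,-3.5,0,0,0],
  [0,0,0,-5,0,0,0],
  [0,0,0,-6.5,0,0,0],
  [0,0,0,-8,0,0,0],
  [0,0,0,-9.5,0,0,0],
  [0,0,0,-10.5,0,0,0],
])

```text
clock: 14.7
tool_pos: [0.4881, -0.2302, 0.2209]
orientation: [180.0, -20.0, -14.3]
force: [-0.4, 0.5, -1.0]
opening: 0.0273
```

```bash
python3 snap.py h3 350,180,450,260,7 320,170,420,290,5; python3 -c "
from tt import *
delta([.5067,.0077,.19],[180,0,psi])"
```

```text
t 14.8 pos [ 0.4886 -0.2302  0.2211] rpy [-180.    -20.11  -14.29] F [-0.64  0.28 -1.11] open 0.0275
shift cm [ -4.94 -23.5    1.5 ] rot [ 0.000e+00 -3.509e-01 -1.000e-04] j [ -1.2  -3.8 -35.5   7.1 -39.   72.2]
```

View pics/scene_h3.png

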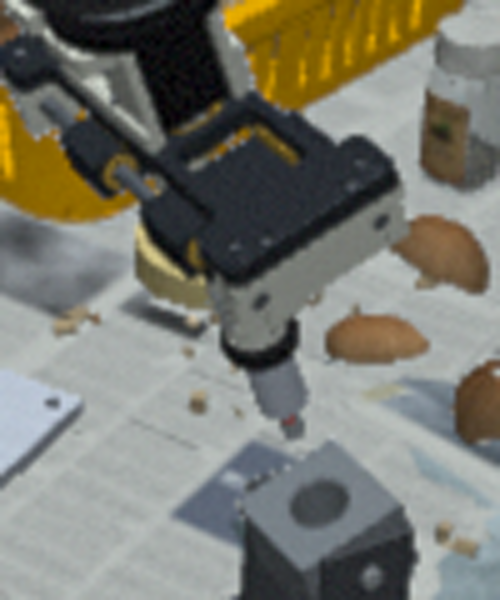

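Tester drawn out: in the scene crop the plunger is free at (292,425) and the sleeve hole is empty at (320,500). Now uprighting it over the puck.

Call:
move_arm([
  [0,-0.3,-1.5,-0.5,0,-0.02,0],
  [0,-1,-5,-0.5,0,-0.06,0],
  [0,-2,-9,-0.3,0,-0.12,0],
  [0,-2.8,-13,0,0,-0.18,0],
  [0,-3.5,-17,0.5,0,-0.24,0],
  [0,-4.3,-20.5,1,0,-0.3,0],
  [0,-4.7,-22.8,1.3,0,-0.34,0],
  [0,-4.94,-23.5,1.5,0,-0.351,0],
])

```text
clock: 15.8
tool_pos: [0.5068, 0.0088, 0.1873]
orientation: [179.9, 0.2, -14.2]
force: [0.0, 0.1, -0.3]
opening: 0.0275
```

Call:
move_arm([
  [0,0,0,0.3,0,0,0],
  [0,0,0,0.8,0,0,0],
  [0,0,0,1.3,0,0,0],
  [0,0,0,1.8,0,0,0],
  [0,0,0,2.2,0,0,0],
  [0,0,0,2.2,0,0,0],
  [0,0,0,2.2,0,0,0],
  [0,0,0,2.2,0,0,0],
])

```text
clock: 16.8
tool_pos: [0.5064, 0.0077, 0.1665]
orientation: [180.0, 0.1, -14.3]
force: [-0.0, 0.3, -1.7]
opening: 0.0274
```

```bash
python3 snap.py p1 280,170,380,270,6 265,180,345,270,8; python3 -c "
from tt import *
delta([.5067,.0077,.15],[180,0,psi])
s=load('scenep1.npz');sh=np.array([.38,.6]); f=lambda X: np.round((proj(s,X)+sh-[265,180]+.5)*8-.5,1)
print(f([.5067,.0077,.04]))
from plant import sensors
p=sensors.get_obs()['tool_pos']; 
for d in(.091,.091-.022,.091-.060): print(f(p-[0,0,d]))"
```

```text
t 16.9 pos [0.5064 0.0077 0.1664] rpy [ 1.7998e+02  1.4000e-01 -1.4300e+01] F [ 0.03 -0.23 -1.71] open 0.0279
shift cm [ 0.03 -0.01  1.64] rot [ 0.0003  0.0024 -0.0001] j [ 23.1   7.6 -25.1  -0.1 -57.4  52.7]
[322.  524.5]
[318.9 435.9]
[317.3 379.4]
[314.6 279.5]
```

View pics/scene_p1.png

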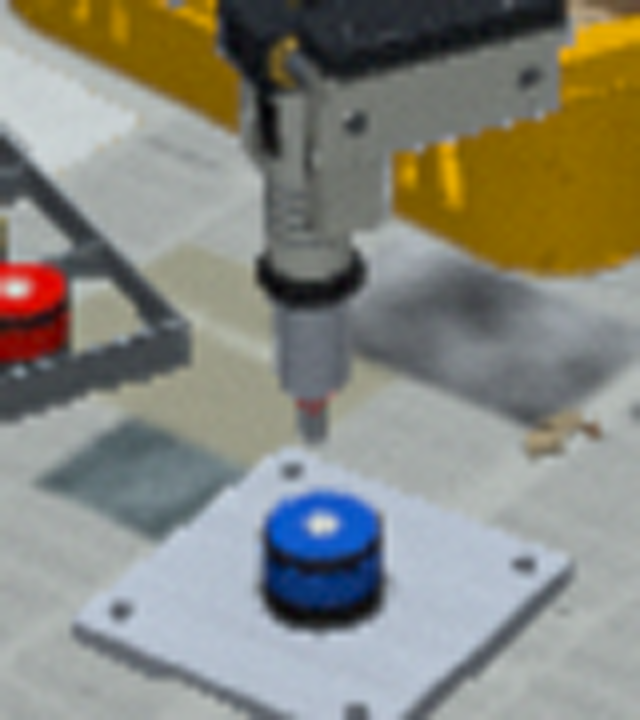

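The tip is at crop (314,438) and the dot at (322,523). The tip sits about 2 mm to the camera's left of the dot, so I correct that while lowering to just above contact.

Call:
move_arm([
  [0,0.17,0.08,0.5,0,0.002,0],
  [0,0.17,0.08,1,0,0.002,0],
  [0,0.17,0.08,1.5,0,0.002,0],
  [0,0.17,0.08,2,0,0.002,0],
  [0,0.17,0.08,2.5,0,0.002,0],
  [0,0.17,0.08,2.9,0,0.002,0],
  [0,0.17,0.08,3.1,0,0.002,0],
  [0,0.17,0.08,3.1,0,0.002,0],
])

```text
clock: 17.9
tool_pos: [0.5076, 0.0064, 0.1352]
orientation: [180.0, 0.0, -14.3]
force: [0.4, -0.2, -2.4]
opening: 0.0277
```

```bash
python3 snap.py p2 280,170,380,270,6 280,210,330,260,14; python3 -c "
from tt import *
delta([.5076,.0066,.125],[180,0,psi])
s=load('scenep2.npz');sh=np.array([.38,.6]); f=lambda X: np.round((proj(s,X)+sh-[280,210]+.5)*14-.5,1)
print(f([.5067,.0077,.04]))
"
```

```text
t 18.0 pos [0.5078 0.0065 0.1354] rpy [ 1.7997e+02  3.0000e-02 -1.4300e+01] F [ 1.4  -0.16 -1.21] open 0.0272
shift cm [-0.02 -0.01  1.04] rot [ 0.0005  0.0005 -0.0002] j [ 22.9   9.6 -27.4   0.  -53.1  52.8]
[353.8 498.3]
```

View pics/scene_p2.png

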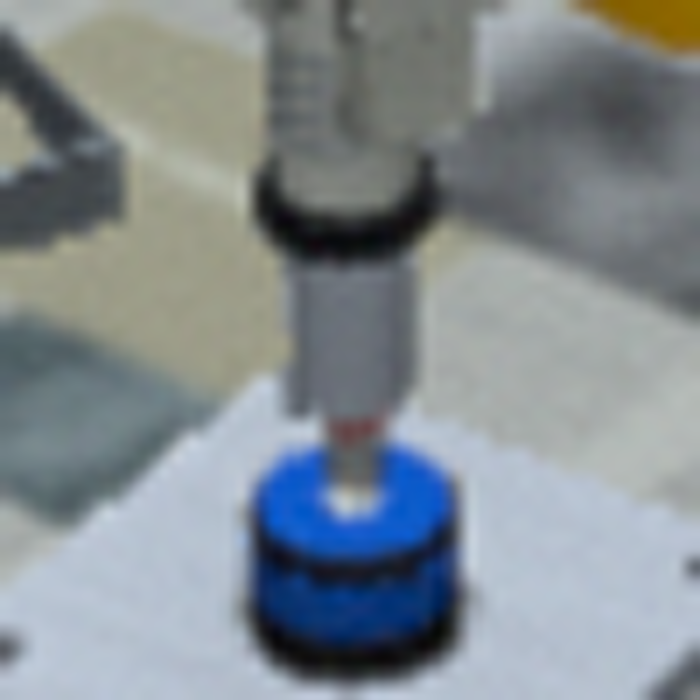

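Call:
move_arm([
  [0,0,0,0.1,0,0,0],
  [0,0,0,0.2,0,0,0],
  [0,0,0,0.3,0,0,0],
  [0,0,0,0.4,0,0,0],
  [0,0,0,0.5,0,0,0],
  [0,0,0,0.6,0,0,0],
  [0,0,0,0.7,0,0,0],
  [0,0,0,0.7,0,0,0],
])

```text
clock: 19.0
tool_pos: [0.5077, 0.0064, 0.1283]
orientation: [180.0, 0.0, -14.3]
force: [-0.5, 0.1, 1.1]
opening: 0.0276
```

```bash
python3 snap.py p3 280,170,380,270,6 280,210,330,260,14; python3 -c "
from tt import *
delta([.5076,.0066,.125],[180,0,psi])
from plant import sensors
print(sensors.get_obs()['force'])
"
```

```text
t 19.1 pos [0.5077 0.0064 0.1284] rpy [ 1.7997e+02  3.0000e-02 -1.4310e+01] F [-0.96  0.59  0.5 ] open 0.0277
shift cm [-0.02 -0.01  0.34] rot [ 0.0005  0.0006 -0.0003] j [ 22.9  10.  -27.9   0.  -52.1  52.8]
[-0.95712882  0.58568505  0.50336238]
```

View pics/scene_p3.png

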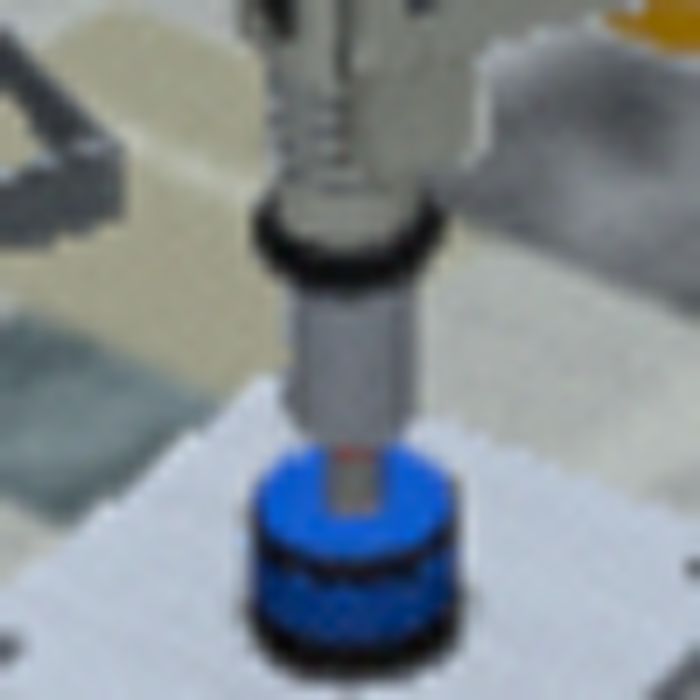

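In contact: the dot is covered by the plunger at (354,500), the red ring is nearly in, and the force has changed by about 2 to 2.5 N. About 3 mm more.

Call:
move_arm([
  [0,0,0,0.05,0,0,0],
  [0,0,0,0.1,0,0,0],
  [0,0,0,0.15,0,0,0],
  [0,0,0,0.2,0,0,0],
  [0,0,0,0.25,0,0,0],
  [0,0,0,0.28,0,0,0],
  [0,0,0,0.28,0,0,0],
  [0,0,0,0.28,0,0,0],
])

```text
clock: 20.1
tool_pos: [0.5077, 0.0064, 0.1256]
orientation: [180.0, 0.0, -14.3]
force: [-0.1, -1.1, 2.5]
opening: 0.0277
```

```bash
python3 snap.py p4 280,170,380,270,6 280,210,330,260,14; python3 -c "
from tt import *
delta([.5076,.0066,.125],[180,0,psi])
from plant import cams,sensors
F=[]
for i in range(12): cams.snapshot('top'); F.append(sensors.get_obs()['force'])
print(np.mean(F,0),np.std(F,0))
"
```

```text
t 20.2 pos [0.5077 0.0064 0.1255] rpy [ 1.7997e+02  3.0000e-02 -1.4300e+01] F [-0.64  0.    1.93] open 0.0271
shift cm [-0.02 -0.01  0.05] rot [ 0.0004  0.0005 -0.0003] j [ 22.9  10.2 -28.1   0.  -51.7  52.8]
[-0.15351825 -0.06995143  1.96228793] [0.48884229 0.46351714 0.52120037]
```

View pics/scene_p4.png

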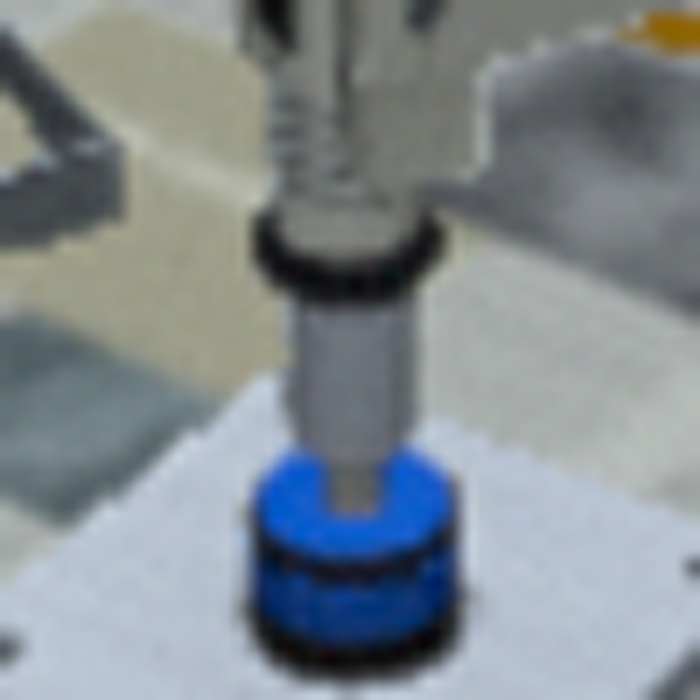

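Mean Fz is +1.96 N. Against the tester's weight of about −1.3 N that is roughly 3.3 N on the plunger, or about 5.6 mm in. The ring has just disappeared at the barrel mouth and the tip covers the dot at (354,500). Handing in.

```bash
python3 -c "
from plant import job
print(job.close_job())"
```

```text
the job is handed in; nothing more can be done
None
```

The job is handed in at about 21 s of the 48 s allowed, with the tester held upright on the blue puck's white dot. The hand-in gives no verdict, so what follows rests on my own last checks.

- **Blue puck:** I took it from the bin, set it in the nest and let go. After release the dot was within about 0.2 px of the pixel predicted for a 40 mm top height at the nest centre.
- **Tester:** I drew it out along its axis, and the tool was within about 0.1° of upright at the end. In an earlier view the tester itself looked about 1° off the tool axis.
- **Plunger:** The net push was about 3.3 N, which means the plunger is about 5.6 mm in. The red ring had just disappeared at the barrel mouth, and the tip covered the dot to within about 1–2 mm.
- **Other pucks:** I did not measure the yellow and red pucks again after the start. The red one looked undisturbed in the later scene views, and the yellow one when it was last partly in view, just after the puck was released. I never touched either of them.
- **Disagreements:** The two cameras differed by a few millimetres, so I fitted a small pixel shift for each. The tester tip also came out about 2 mm to one side after gripping, and I corrected most of that before pressing. The tip's position along the scene camera's line of sight is the least certain part, because the arm blocked the top view there.

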